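# Load two sensors lens-first into the sloping rail tube

### The job

Load the two narrow sensors into the sloping rail: set each one upright into the open chute at the rail's high end with its lens barrel pointing downhill and let it slide down into the covered tube, so that one rests against the end stop and the other right behind it, both facing downhill. Leave the wide sensor where it stands; it does not fit.

Things in the scene. Friction and masses are not known exactly. Their poses are not given: they have to be found in the camera images.
- rail: aluminium rail on a dark foot plate, 250 x 70 mm, fixed; falls by 20 deg toward +x (level, downhill). Origin on the table below the tube's mouth. Slippery inside, 30 mm wide. x -105 to 0 mm: open chute, walls 17 mm above its floor, flared to 47 mm apart. x 0 to 118: tube 50 mm high inside, slotted cover, end stop. Floor 70 mm up at x 0, 27 at the stop. Loaded centres: x 94, z 58 and x 39, z 78
- chute (a point): point on the open chute's floor, on the middle line, 56 mm uphill of the tube's mouth, 91 mm above the table: let a sensor go with its centre over it. Axes as the rail's (x level, downhill). A sensor held level touches tail first, its underside about 9 mm above this point; let go there it drops on to the slope and slides down by itself
- sensor_a_mid (a point): narrow sensor (one of two alike): grey plastic block 48 mm long (x), 24 wide (y), 42 high, about 60 g, with a round steel lens barrel (18 mm across, 10 long, at half height) on its front end (+x). Point: centre of the block, 21 mm above its underside. Stands on the table, facing various ways. Grip it across its 24 mm width by the upper half, to keep the fingers clear of the chute's walls
- sensor_b_mid (a point): narrow sensor (one of two alike): grey plastic block 48 mm long (x), 24 wide (y), 42 high, about 60 g, with a round steel lens barrel (18 mm across, 10 long, at half height) on its front end (+x). Point: centre of the block, 21 mm above its underside. Stands on the table, facing various ways. Grip it across its 24 mm width by the upper half, to keep the fingers clear of the chute's walls
- sensor_wide_mid (a point): wide sensor, a bystander: same look, length and height but 44 mm wide, too wide for the rail. Point: centre of its block
There are look-alikes about, which are no part of the job. What is shaped like the part that bears sensor_b_mid but green is not meant.

How it is judged:
At the end, for the whole second after the job is handed in: Both narrow sensors rest upright (40 deg) in the covered tube, one behind the other: centres 22 to 115 mm downhill of its mouth, within 12 mm of its middle line, at most 95 mm high, lens barrels pointing downhill (10 deg or more). The wide sensor is within 40 mm of where it stood (x of sensor_a_mid in the frame of rail between 0.022 and 0.115 m and y of sensor_a_mid in the frame of rail between -0.012 and 0.012 m and z of each of sensor_a_mid, sensor_b_mid in the frame of rail below 0.095 m and angle between each of sensor_a_mid, sensor_b_mid's own x axis and vertical above 1.75 rad and angle between each of sensor_a_mid, sensor_b_mid's own z axis and vertical below 0.7 rad and x of sensor_b_mid in the frame of rail between 0.022 and 0.115 m and y of sensor_b_mid in the frame of rail between -0.012 and 0.012 m and distance of sensor_wide_mid from where it was at the start of the episode below 0.04 m); the robot touches nothing.
It also fails if it takes over 51 s, if anything falls off the work surface, if the arm or the gripper's body presses on something with over 40 N, if the wrist force passes 120 N, or if a joint passes its speed limit or range.

### The arm

A 7-joint arm with a two-finger parallel gripper is mounted at the origin on a cart in front of the work surface, level with it; the furniture and walls round the work are solid. World frame = base frame: x ahead of the robot, y to its left, z up, the work surface at z = 0. Lengths are in m, angles in rad, forces in N, time in s.
With the tool pointing down it reaches from about 0.425 to 1.025 m from the base axis. Payload 9.4 kg.
Tool frame: the origin (TCP) lies between the finger pads; the fingertips stand 22 mm ahead of it and the grasp point (between the pads) lies 3 mm ahead of it; z points along the fingers, y is the line along which they close (so a half turn about z gives the same grasp; the last joint's range is limited). The gripper opens to 85 mm and grips with 20 to 120 N. Pads are 22 mm wide; open, the fingers measure 114 mm over their backs; the gripper's body (76 mm by 85 mm) begins 54 mm behind the grasp point. The pads swing forward as they close: fully open they stand 13 mm farther back than shut.
Start: joints at [1.238, 0.599, -0.003, 1.599, 0.002, 0.943, -0.08], TCP at [0.183, -0.701, 0.253] pointing down, gripper open.
Joint ranges: [-2.57, 2.57], [-0.35, 1.97], [-1.29, 1.29], [0.11, 2.56], [-1.05, 4.19], [0.11, 1.86], [-2.63, 2.63]. Speed limits (rad/s): [2.22, 2.22, 3.01, 3.01, 3.14, 3.14, 3.14].

### API

Orientations are given as a unit quaternion [w, x, y, z].
In Python, from station import manip gives the robot as it stands. The module is installed in compiled form; this text tells all that it offers.
- The arm moves only by the tool play_rows, never from a script. Its argument "series" is a list of rows, each an object of numbers: "x", "y", "z": the shift along the tool's x, y, z in m; "rx", "ry", "rz": the turn, a rotation vector about the tool's x, y, z in degrees; "jaw": the closure, from -1 (fully open) to 1 (shut). A call has 1 to 10 rows; each row shifts and turns the commanded pose from where the row before left it, along the tool's axes as they then stand; what a row does not reach is not made up. A row lasts 1/12 s, in which the tool goes at most 41.7 mm and 7.16 degrees, less where a joint would pass 70% of its speed; a pose out of reach is approached as far as the arm can. A call with a gripper value outside its range is refused whole. The fingers move at their own pace and stop on an object; "grip_force" is the grip in N (left out, the last holds). Time passes only in rows, so rows that do not move let the fingers close. It gives the time, the measured TCP pose, the force, the opening and the grip force at its end, in the units of the state.
- manip.state(): the state, without advancing time (a new reading comes with each control period).
- manip.capture(name): name is "scene" or "top"; returns the picture (420x560x3 uint8, red, green, blue); there is no depth.
- manip.get_calibration(name): a dict with "fov_y" (degrees; the focal length in pixels is half the picture's height over the tangent of half this angle, whatever the lens; pixels are square), "cx", "cy" (the principal point, pixels), "T" (4x4, takes a point from camera to world coordinates). Camera axes: x right, y up, looking along -z (the intrinsics and any distortion apply to the point x, -y, -z); pixel columns grow to the right and rows downward; lengths in m; the calibration is good to about 2 mm. A picture is of the moment at which its call begins. get_calibration takes no time and is no camera call.
- manip.finish_job(): hands the job in; it is judged then, once.
The state is a dict: "t": time; "qpos": joint angles; "qd": joint speeds; "tau": joint torques, N m; "position": TCP position; "ee_rot": TCP orientation; "ft_force": force on the tool from outside, world axes, zero at the start; "wrist_torque": the same for the moment, N m; "finger_gap": finger opening in m; "grip_force": force on a finger pad.
Only numpy, scipy, OpenCV 4.12 (cv2) and the standard library are available. Lean on these libraries where they do the work, as an engineer would, in place of code of your own. Each camera call takes 0.05 s, during which the arm holds its last target. There are 200 camera calls.

## Working session

There is one attempt and no reset: what is moved stays moved. The work goes in short steps, Python scripts to look and compute and a tool call to move; the robot and the scene stay as the last step left them, time stands still between calls to the robot, and variables do not carry over. Pictures are saved under pics/ and viewed, at most 10 in all, crops included, and the job is handed in when it is done.

Besides the shell and the picture viewer there is one more tool, called after ">>>" as name(argument=value, ...) on one line, values as JSON. play_rows: Moves the arm, as the interface text tells. Its arguments: {"type":"object","properties":{"series":{"type":"array","items":{"type":"object","properties":{"x":{"type":"number"},"y":{"type":"number"},"z":{"type":"number"},"rx":{"type":"number"},"ry":{"type":"number"},"rz":{"type":"number"},"jaw":{"type":"number"}}}},"grip_force":{"type":"number"}},"required":["series"]}

```bash
mkdir -p pics
python3 - <<'E'
from station import manip
import cv2,numpy as np
for n in("scene","top"):
    im=manip.capture(n); cv2.imwrite(f"pics/{n}0.png",im[:,:,::-1])
    c=manip.get_calibration(n); print({k:(np.round(v,4).tolist() if k=='T' else v) for k,v in c.items()})
s=manip.state(); print({k:np.round(v,3).tolist() for k,v in s.items()})
E
```

```text
{'fov_y': 55.52873349622204, 'cx': 270.96999138444426, 'cy': 206.56359952605908, 'T': [[-0.7291, 0.3082, -0.611, -0.0108], [-0.6842, -0.3466, 0.6417, 0.5423], [-0.014, 0.8859, 0.4636, 0.4961], [0.0, 0.0, 0.0, 1.0]]}
{'fov_y': 53.21474988717304, 'cx': 280.2524245231136, 'cy': 207.64683810963203, 'T': [[-0.0143, 0.9971, -0.0746, 0.4472], [-0.9998, -0.0155, -0.0152, 0.003], [-0.0164, 0.0744, 0.9971, 1.0577], [0.0, 0.0, 0.0, 1.0]]}
{'t': 0.1, 'qpos': [1.238, 0.6, -0.003, 1.6, 0.002, 0.943, -0.08], 'qd': [-0.0, -0.001, 0.001, -0.003, 0.0, -0.001, 0.001], 'tau': [0.005, -77.798, 1.57, -25.862, 0.013, 0.005, -0.0], 'position': [0.183, -0.701, 0.252], 'ee_rot': [-0.001, 0.992, 0.128, -0.0], 'ft_force': [-0.378, 0.279, 0.225], 'wrist_torque': [0.023, -0.016, -0.023], 'grip_force': 0.0, 'finger_gap': 0.086}
```

View pics/scene0.png

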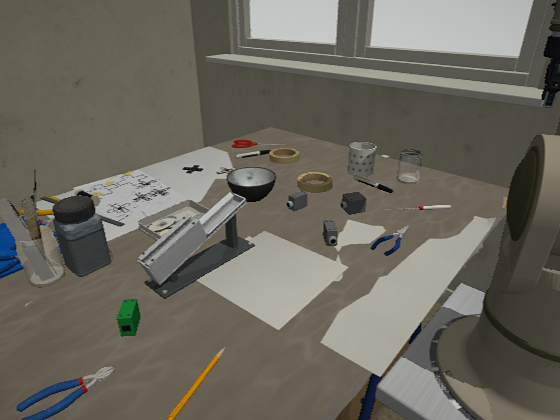

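View pics/top0.png

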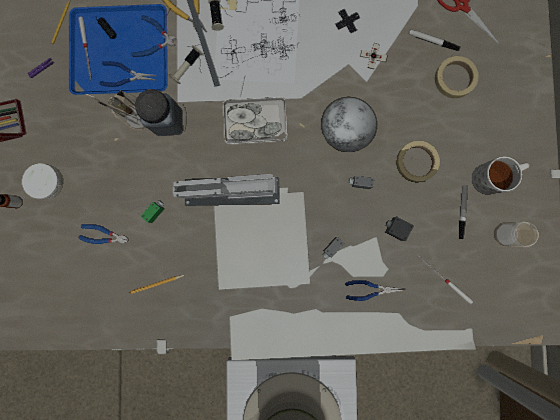

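Candidates in top view: grey at (361,182), grey at (334,246), wide dark block (399,229), green look-alike (153,211). I choose the two narrow grey ones and check them in a crop.

Run:
```python
import cv2
im=cv2.imread("pics/top0.png")
cv2.imwrite("pics/c1.png",cv2.resize(im[165:265,315:420],None,fx=6,fy=6,interpolation=cv2.INTER_CUBIC))
cv2.imwrite("pics/c2.png",cv2.resize(im[165:215,165:290],None,fx=6,fy=6,interpolation=cv2.INTER_CUBIC))
s=cv2.imread("pics/scene0.png")
cv2.imwrite("pics/c3.png",cv2.resize(s[180:300,130:370],None,fx=3.3,fy=3.3,interpolation=cv2.INTER_CUBIC))
```

```text
(no output)
```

View pics/c1.png

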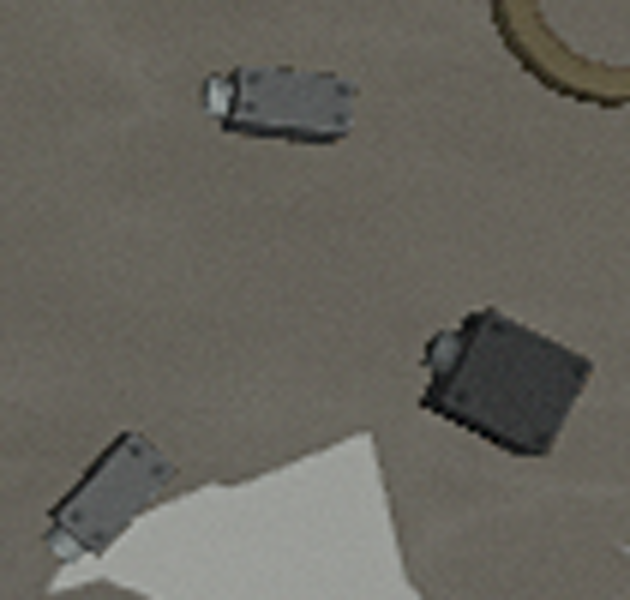

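View pics/c2.png

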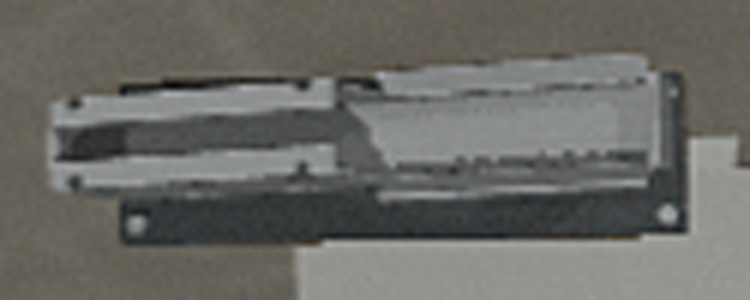

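View pics/c3.png

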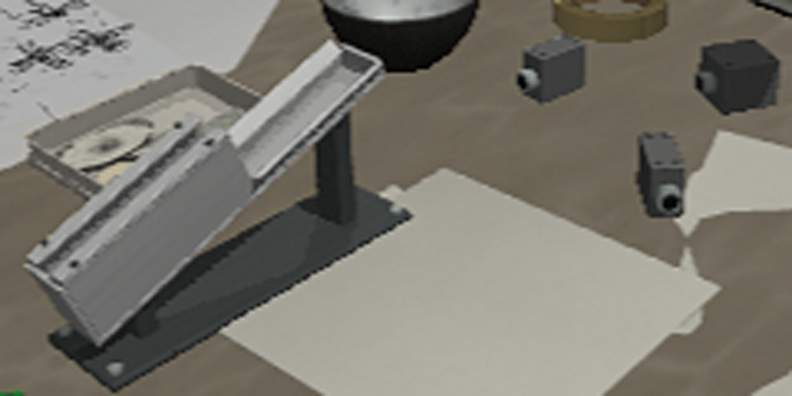

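Picture shows: narrow A top centre (364,181), lens to the left; narrow B top centre (334,247), lens lower-left; wide one left alone at (402,228); the rail's high end is on the right (-y), so downhill ≈ +y.

```bash
cat > h.py <<'E'
from station import manip
import numpy as np
def cal(n):
    c=manip.get_calibration(n);T=np.array(c['T']);f=210/np.tan(np.radians(c['fov_y']/2));return c,T,f
def ray(n,u,v):
    c,T,f=cal(n);d=T[:3,:3]@np.array([(u-c['cx'])/f,-(v-c['cy'])/f,-1]);return T[:3,3],d
def atz(n,u,v,z):
    o,d=ray(n,u,v);return o+d*(z-o[2])/d[2]
def proj(n,p):
    c,T,f=cal(n);q=T[:3,:3].T@(np.array(p)-T[:3,3]);return np.array([c['cx']-f*q[0]/q[2],c['cy']+f*q[1]/q[2]])
def tri(a,b):
    o1,d1=ray("top",*a);o2,d2=ray("scene",*b)
    s=np.linalg.lstsq(np.c_[d1,-d2],o2-o1,rcond=None)[0]
    return (o1+s[0]*d1+o2+s[1]*d2)/2, np.linalg.norm(o1+s[0]*d1-o2-s[1]*d2)
def crop(u,v,x0,y0,k): return x0+(u+.5)/k-.5,y0+(v+.5)/k-.5
E
python3 - <<'E'
from h import *
np.set_printoptions(precision=4,suppress=True)
A=lambda u,v,z:atz("top",*crop(u,v,315,165,6),z)
for nm,F,R in(("A",[(252,77),(250,105)],[(343,88),(340,118)]),("B",[(76,515),(100,535)],[(135,451),(160,470)])):
    f=np.mean([A(*p,.042) for p in F],0);r=np.mean([A(*p,.042) for p in R],0)
    print(nm,(f+r)/2,np.degrees(np.arctan2(*(f-r)[[1,0]])),np.linalg.norm(f-r),"scene crop px",(proj("scene",(f+r)/2)-[130,180])*3.3)
C=lambda u,v,z:atz("top",*crop(u,v,165,165,6),z)
print("bolts",C(137,225,.01),C(668,213,.01))
print("plate",[C(*p,.008) for p in((122,243),(687,233),(687,72),(122,85))])
print("high",C(648,55,.126),C(650,182,.126)," mouth",C(335,80,.122),C(335,190,.122)," low",C(50,100,.08),C(50,192,.08))
for a,b in(((648,55),(335,42)),((650,182),(383,68))): print(tri(crop(*a,165,165,6),crop(*b,130,180,3.3)))
E
```

```text
A [ 0.5857 -0.1861  0.042 ] 81.40559432079651 0.03685530045734959 scene crop px [553.3618  44.7916]
B [ 0.4269 -0.1101  0.042 ] 136.14262761068045 0.03527951123293103 scene crop px [661.2925 148.3674]
bolts [0.5433 0.2526 0.01  ] [0.5448 0.0296 0.01  ]
plate [array([0.536 , 0.2593, 0.008 ]), array([0.5364, 0.0218, 0.008 ]), array([0.6044, 0.0209, 0.008 ]), array([0.6029, 0.2595, 0.008 ])]
high [0.5934 0.0333 0.126 ] [0.5457 0.0332 0.126 ]  mouth [0.5865 0.1513 0.122 ] [0.545  0.1515 0.122 ]  low [0.5867 0.2703 0.08  ] [0.5504 0.2702 0.08  ]
(array([0.5938, 0.0332, 0.1216]), np.float64(0.0009154351712759215))
(array([0.5466, 0.0336, 0.1182]), np.float64(0.00038526122630387676))
```

>>> play_rows(series=[{"rz": -6.7, "jaw": -1}, {"rz": -6.7}, {"rz": -6.7}, {"rz": -6.7}, {"rz": -6.7}, {"rz": -6.7}, {"rz": -6.7}, {"rz": -6.7}, {"rz": -6.7}, {"rz": -6.4}], grip_force=30)

```text
validation failed for argument at $.se...
```

```bash
cat >> h.py <<'E'
from scipy.spatial.transform import Rotation as Ro
def go(p,ydir):
    s=manip.state();q=np.array(s['ee_rot']);R=Ro.from_quat(q[[1,2,3,0]])
    a=np.radians(ydir);Rt=np.array([[-np.sin(a),np.cos(a),0],[np.cos(a),np.sin(a),0],[0,0,-1]]).T if 0 else np.c_[[-np.sin(a),np.cos(a),0],[np.cos(a),np.sin(a),0],[0,0,-1]]
    d=np.array(p)-s['position']
    print("t",round(s['t'],2),"pos",np.round(s['position'],4),"gap",round(s['finger_gap'],4),"ft",np.round(s['ft_force'],1),"q",np.round(s['qpos'],2))
    print("tool shift mm now",np.round(1e3*R.inv().apply(d),1),"after turn",np.round(1e3*Rt.T@d,1),"rotvec deg",np.round(np.degrees((R.inv()*Ro.from_matrix(Rt)).as_rotvec()),2))
E
python3 -c "
from h import *
go([.5857,-.1861,.12],-8.6)"
```

```text
t 0.1 pos [ 0.1833 -0.701   0.2525] gap 0.0856 ft [-0.4  0.3  0.2] q [ 1.24  0.6  -0.    1.6   0.    0.94 -0.08]
tool shift mm now [ 519.6 -396.2  133. ] after turn [569.3 320.9 132.5] rotvec deg [-8.000e-02 -4.000e-02 -6.675e+01]
```

>>> play_rows(series=[{"x": 0, "y": 0, "z": 0, "rx": 0, "ry": 0, "rz": -6.7, "jaw": -1}, {"x": 0, "y": 0, "z": 0, "rx": 0, "ry": 0, "rz": -6.7, "jaw": -1}, {"x": 0, "y": 0, "z": 0, "rx": 0, "ry": 0, "rz": -6.7, "jaw": -1}, {"x": 0, "y": 0, "z": 0, "rx": 0, "ry": 0, "rz": -6.7, "jaw": -1}, {"x": 0, "y": 0, "z": 0, "rx": 0, "ry": 0, "rz": -6.7, "jaw": -1}, {"x": 0, "y": 0, "z": 0, "rx": 0, "ry": 0, "rz": -6.7, "jaw": -1}, {"x": 0, "y": 0, "z": 0, "rx": 0, "ry": 0, "rz": -6.7, "jaw": -1}, {"x": 0, "y": 0, "z": 0, "rx": 0, "ry": 0, "rz": -6.7, "jaw": -1}, {"x": 0, "y": 0, "z": 0, "rx": 0, "ry": 0, "rz": -6.7, "jaw": -1}, {"x": 0, "y": 0, "z": 0, "rx": 0, "ry": 0, "rz": -6.4, "jaw": -1}], grip_force=30)

```text
t: 0.93
position: [0.1833, -0.7012, 0.2528]
ee_rot: [-0.0, 0.756, 0.654, 0.0]
ft_force: [0.2, -0.6, -0.3]
finger_gap: 0.0854
grip_force: 0.0
```

>>> play_rows(series=[{"x": 0.0285, "y": 0.016, "z": 0, "rx": 0, "ry": 0, "rz": 0, "jaw": -1}, {"x": 0.0285, "y": 0.016, "z": 0, "rx": 0, "ry": 0, "rz": 0, "jaw": -1}, {"x": 0.0285, "y": 0.016, "z": 0, "rx": 0, "ry": 0, "rz": 0, "jaw": -1}, {"x": 0.0285, "y": 0.016, "z": 0, "rx": 0, "ry": 0, "rz": 0, "jaw": -1}, {"x": 0.0285, "y": 0.016, "z": 0, "rx": 0, "ry": 0, "rz": 0, "jaw": -1}, {"x": 0.0285, "y": 0.016, "z": 0, "rx": 0, "ry": 0, "rz": 0, "jaw": -1}, {"x": 0.0285, "y": 0.016, "z": 0, "rx": 0, "ry": 0, "rz": 0, "jaw": -1}, {"x": 0.0285, "y": 0.016, "z": 0, "rx": 0, "ry": 0, "rz": 0, "jaw": -1}, {"x": 0.0285, "y": 0.016, "z": 0, "rx": 0, "ry": 0, "rz": 0, "jaw": -1}, {"x": 0.0285, "y": 0.016, "z": 0, "rx": 0, "ry": 0, "rz": 0, "jaw": -1}])

```text
t: 1.77
position: [0.385, -0.4423, 0.253]
ee_rot: [-0.0, 0.758, 0.652, -0.0]
ft_force: [0.3, 0.1, -0.8]
finger_gap: 0.0853
grip_force: 0.0
```

>>> play_rows(series=[{"x": 0.0285, "y": 0.016, "z": 0, "rx": 0, "ry": 0, "rz": 0, "jaw": -1}, {"x": 0.0285, "y": 0.016, "z": 0, "rx": 0, "ry": 0, "rz": 0, "jaw": -1}, {"x": 0.0285, "y": 0.016, "z": 0, "rx": 0, "ry": 0, "rz": 0, "jaw": -1}, {"x": 0.0285, "y": 0.016, "z": 0, "rx": 0, "ry": 0, "rz": 0, "jaw": -1}, {"x": 0.0285, "y": 0.016, "z": 0, "rx": 0, "ry": 0, "rz": 0, "jaw": -1}, {"x": 0.0285, "y": 0.016, "z": 0, "rx": 0, "ry": 0, "rz": 0, "jaw": -1}, {"x": 0.0285, "y": 0.016, "z": 0, "rx": 0, "ry": 0, "rz": 0, "jaw": -1}, {"x": 0.0285, "y": 0.016, "z": 0, "rx": 0, "ry": 0, "rz": 0, "jaw": -1}, {"x": 0.0285, "y": 0.016, "z": 0, "rx": 0, "ry": 0, "rz": 0, "jaw": -1}, {"x": 0, "y": 0, "z": 0, "rx": 0, "ry": 0, "rz": 0, "jaw": -1}])

```text
t: 2.6
position: [0.5694, -0.2047, 0.2534]
ee_rot: [-0.0, 0.756, 0.655, 0.002]
ft_force: [0.8, 0.6, -0.4]
finger_gap: 0.0855
grip_force: 0.0
```

```bash
python3 -c "
from h import *
go([.5857,-.1861,.12],-8.6)"
```

```text
t 2.6 pos [ 0.5694 -0.2047  0.2534] gap 0.0855 ft [ 0.8  0.6 -0.4] q [ 0.52  0.48 -0.38  1.87  0.23  0.84 -0.12]
tool shift mm now [ 20.3  13.2 133.5] after turn [ 20.9  13.3 133.4] rotvec deg [ 0.13 -0.22  0.42]
```

>>> play_rows(series=[{"x": 0.0205, "y": 0.013, "z": 0.01, "rx": 0, "ry": 0, "rz": 0.4, "jaw": -1}, {"x": 0, "y": 0, "z": 0.03, "rx": 0, "ry": 0, "rz": 0, "jaw": -1}, {"x": 0, "y": 0, "z": 0.03, "rx": 0, "ry": 0, "rz": 0, "jaw": -1}, {"x": 0, "y": 0, "z": 0.03, "rx": 0, "ry": 0, "rz": 0, "jaw": -1}, {"x": 0, "y": 0, "z": 0.03, "rx": 0, "ry": 0, "rz": 0, "jaw": -1}, {"x": 0, "y": 0, "z": 0.03, "rx": 0, "ry": 0, "rz": 0, "jaw": -1}, {"x": 0, "y": 0, "z": 0.02, "rx": 0, "ry": 0, "rz": 0, "jaw": -1}, {"x": 0, "y": 0, "z": 0.02, "rx": 0, "ry": 0, "rz": 0, "jaw": -1}, {"x": 0, "y": 0, "z": 0.01, "rx": 0, "ry": 0, "rz": 0, "jaw": -1}, {"x": 0, "y": 0, "z": 0, "rx": 0, "ry": 0, "rz": 0, "jaw": -1}])

```text
t: 3.43
position: [0.58, -0.1931, 0.041]
ee_rot: [-0.002, 0.761, 0.649, -0.001]
ft_force: [-0.1, -0.7, 0.9]
finger_gap: 0.0856
grip_force: 0.0
```

```bash
python3 -c "
from h import *
import cv2
go([.5857,-.1861,.041],-8.6)
s=manip.capture('scene');u,v=proj('scene',[.5857,-.1861,.042]).astype(int);print(u,v)
cv2.imwrite('pics/d1.png',cv2.resize(s[v-60:v+40,u-60:u+60,::-1],None,fx=5,fy=5,interpolation=cv2.INTER_CUBIC))"
```

```text
t 3.43 pos [ 0.58   -0.1931  0.041 ] gap 0.0856 ft [-0.1 -0.7  0.9] q [ 0.38  0.76 -0.23  1.99  0.38  0.44 -0.3 ]
tool shift mm now [ 7.8  4.5 -0. ] after turn [ 7.8  4.6 -0. ] rotvec deg [-0.22 -0.02 -0.43]
297 193
```

View pics/d1.png

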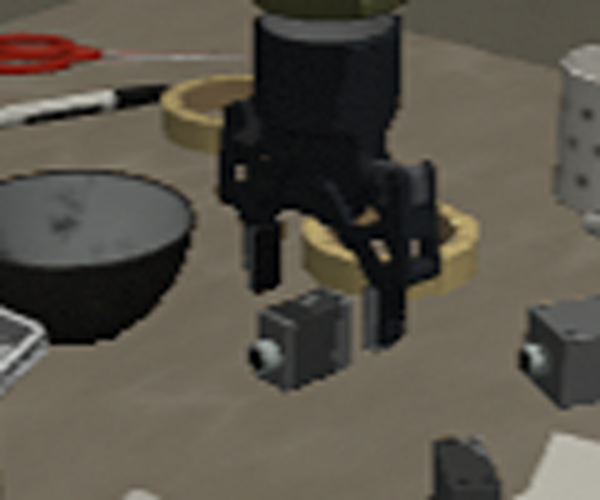

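The fingers straddle sensor A (crop (300,340)); I correct the shift and close.

>>> play_rows(series=[{"x": 0.008, "y": 0.0045, "z": 0, "rx": 0, "ry": 0, "rz": -0.4, "jaw": -1}, {"x": 0, "y": 0, "z": 0, "rx": 0, "ry": 0, "rz": 0, "jaw": -1}, {"x": 0, "y": 0, "z": 0, "rx": 0, "ry": 0, "rz": 0, "jaw": 1}, {"x": 0, "y": 0, "z": 0, "rx": 0, "ry": 0, "rz": 0, "jaw": 1}, {"x": 0, "y": 0, "z": 0, "rx": 0, "ry": 0, "rz": 0, "jaw": 1}, {"x": 0, "y": 0, "z": 0, "rx": 0, "ry": 0, "rz": 0, "jaw": 1}, {"x": 0, "y": 0, "z": 0, "rx": 0, "ry": 0, "rz": 0, "jaw": 1}, {"x": 0, "y": 0, "z": 0, "rx": 0, "ry": 0, "rz": 0, "jaw": 1}, {"x": 0, "y": 0, "z": 0, "rx": 0, "ry": 0, "rz": 0, "jaw": 1}, {"x": 0, "y": 0, "z": 0, "rx": 0, "ry": 0, "rz": 0, "jaw": 1}], grip_force=30)

```text
t: 4.32
position: [0.587, -0.1864, 0.0436]
ee_rot: [0.0, 0.758, 0.652, -0.0]
ft_force: [-1.6, -0.6, 5.4]
finger_gap: 0.0235
grip_force: 30.3
```

```bash
python3 -c "
from h import *
go([.5857,-.1861,.041],-8.6)"
```

```text
t 4.32 pos [ 0.587  -0.1864  0.0436] gap 0.0235 ft [-1.6 -0.6  5.4] q [ 0.37  0.76 -0.23  1.98  0.38  0.44 -0.3 ]
tool shift mm now [ 0.1 -1.3  2.6] after turn [ 0.1 -1.3  2.6] rotvec deg [ 0.01  0.02 -0.06]
```

>>> play_rows(series=[{"x": 0, "y": 0, "z": -0.02, "rx": 0, "ry": 0, "rz": 0, "jaw": 1}, {"x": 0, "y": 0, "z": -0.03, "rx": 0, "ry": 0, "rz": 0, "jaw": 1}, {"x": 0, "y": 0, "z": -0.03, "rx": 0, "ry": 0, "rz": 0, "jaw": 1}, {"x": 0, "y": 0, "z": -0.03, "rx": 0, "ry": 0, "rz": 0, "jaw": 1}, {"x": 0, "y": 0, "z": -0.03, "rx": 0, "ry": 0, "rz": 0, "jaw": 1}, {"x": 0, "y": 0, "z": -0.02, "rx": 0, "ry": 0, "rz": -4.3, "jaw": 1}, {"x": 0, "y": 0, "z": 0, "rx": 0, "ry": 0, "rz": -4.3, "jaw": 1}, {"x": 0, "y": 0, "z": 0, "rx": 0, "ry": 0, "rz": 0, "jaw": 1}])

```text
t: 4.98
position: [0.5874, -0.1866, 0.2046]
ee_rot: [0.001, 0.706, 0.708, 0.001]
ft_force: [0.2, 0.3, -0.4]
finger_gap: 0.0236
grip_force: 29.6
```

```bash
python3 -c "
from h import *
go([.569,.077,.19],0)"
```

```text
t 4.98 pos [ 0.5874 -0.1866  0.2046] gap 0.0236 ft [ 0.2  0.3 -0.4] q [ 0.48  0.55 -0.4   1.89  0.3   0.76 -0.08]
tool shift mm now [263.6 -17.8  14.3] after turn [263.6 -18.4  14.6] rotvec deg [0.13 0.04 0.12]
```

>>> play_rows(series=[{"x": 0.029, "y": -0.002, "z": 0, "rx": 0, "ry": 0, "rz": 0, "jaw": 1}, {"x": 0.029, "y": -0.002, "z": 0, "rx": 0, "ry": 0, "rz": 0, "jaw": 1}, {"x": 0.029, "y": -0.002, "z": 0, "rx": 0, "ry": 0, "rz": 0, "jaw": 1}, {"x": 0.029, "y": -0.002, "z": 0, "rx": 0, "ry": 0, "rz": 0, "jaw": 1}, {"x": 0.029, "y": -0.002, "z": 0, "rx": 0, "ry": 0, "rz": 0, "jaw": 1}, {"x": 0.029, "y": -0.002, "z": 0, "rx": 0, "ry": 0, "rz": 0, "jaw": 1}, {"x": 0.029, "y": -0.002, "z": 0, "rx": 0, "ry": 0, "rz": 0, "jaw": 1}, {"x": 0.029, "y": -0.002, "z": 0, "rx": 0, "ry": 0, "rz": 0, "jaw": 1}, {"x": 0.029, "y": -0.002, "z": 0, "rx": 0, "ry": 0, "rz": 0, "jaw": 1}, {"x": 0, "y": 0, "z": 0, "rx": 0, "ry": 0, "rz": 0, "jaw": 1}])

```text
t: 5.82
position: [0.5681, 0.0817, 0.2026]
ee_rot: [-0.002, 0.706, 0.709, 0.001]
ft_force: [-0.1, 0.9, -0.4]
finger_gap: 0.0235
grip_force: 29.6
```

```bash
python3 -c "
from h import *
go([.569,.077,.155],0)"
```

```text
t 5.82 pos [0.5681 0.0817 0.2026] gap 0.0235 ft [-0.1  0.9 -0.4] q [ 0.04  0.51 -0.4   1.98  0.29  0.71 -0.53]
tool shift mm now [-4.9  1.  47.6] after turn [-4.7  0.9 47.6] rotvec deg [-0.06 -0.21  0.24]
```

>>> play_rows(series=[{"x": -0.0045, "y": 0.001, "z": 0.01, "rx": 0, "ry": 0, "rz": 0.2, "jaw": 1}, {"x": 0, "y": 0, "z": 0.02, "rx": 0, "ry": 0, "rz": 0, "jaw": 1}, {"x": 0, "y": 0, "z": 0.015, "rx": 0, "ry": 0, "rz": 0, "jaw": 1}, {"x": 0, "y": 0, "z": 0, "rx": 0, "ry": 0, "rz": 0, "jaw": 1}])

```text
t: 6.15
position: [0.5683, 0.0679, 0.1544]
ee_rot: [-0.001, 0.71, 0.704, -0.003]
ft_force: [-0.3, -0.3, -1.8]
finger_gap: 0.0237
grip_force: 29.6
```

```bash
python3 -c "
from h import *
import cv2
go([.569,.077,.145],0)
def c(n,p,a,b,k):
    s=manip.capture(n);u,v=proj(n,p).astype(int);return cv2.resize(s[v-b:v+b,u-a:u+a,::-1],None,fx=k,fy=k,interpolation=cv2.INTER_CUBIC)
cv2.imwrite('pics/e1.png',cv2.hconcat([c('scene',[.569,.077,.121],40,50,5),c('top',[.569,.1,.121],39,50,5)]))"
```

```text
t 6.15 pos [0.5683 0.0679 0.1544] gap 0.0237 ft [-0.3 -0.3 -1.8] q [ 0.03  0.57 -0.36  2.02  0.34  0.61 -0.56]
tool shift mm now [9.1 0.6 9.4] after turn [9.1 0.7 9.4] rotvec deg [-0.34  0.11 -0.43]
```

View pics/e1.png

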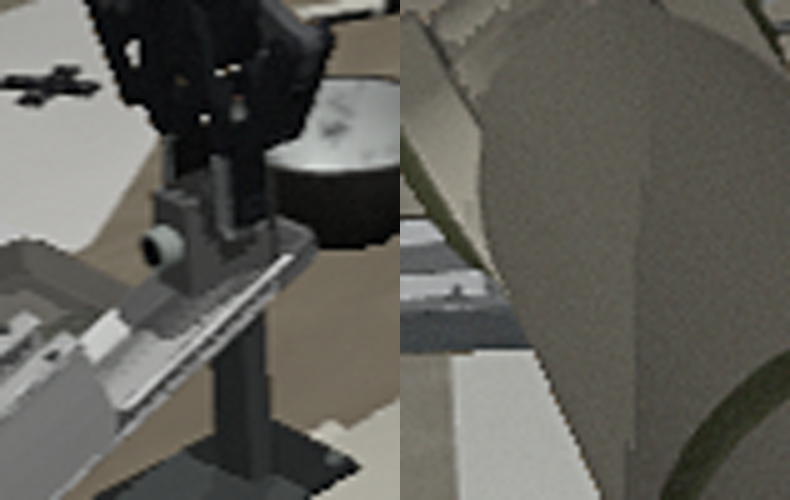

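The sensor hangs over the chute (scene crop (200,235)), barrel pointing downhill; final step down.

>>> play_rows(series=[{"x": 0.009, "y": 0.0007, "z": 0, "rx": 0, "ry": 0, "rz": -0.4, "jaw": 1}, {"x": 0, "y": 0, "z": 0.005, "rx": 0, "ry": 0, "rz": 0, "jaw": 1}, {"x": 0, "y": 0, "z": 0.003, "rx": 0, "ry": 0, "rz": 0, "jaw": 1}, {"x": 0, "y": 0, "z": 0, "rx": 0, "ry": 0, "rz": 0, "jaw": 1}, {"x": 0, "y": 0, "z": 0, "rx": 0, "ry": 0, "rz": 0, "jaw": 1}])

```text
t: 6.67
position: [0.5708, 0.0792, 0.1503]
ee_rot: [0.0, 0.706, 0.708, -0.0]
ft_force: [-1.3, -0.3, 1.0]
finger_gap: 0.0234
grip_force: 29.6
```

```bash
python3 -c "
from h import *
go([.569,.077,.145],0)"
```

```text
t 6.67 pos [0.5708 0.0792 0.1503] gap 0.0234 ft [-1.3 -0.3  1. ] q [ 0.01  0.58 -0.35  2.02  0.34  0.6  -0.58]
tool shift mm now [-2.2 -1.8  5.3] after turn [-2.2 -1.8  5.3] rotvec deg [-0.01  0.01  0.16]
```

>>> play_rows(series=[{"x": -0.001, "y": -0.0015, "z": 0.002, "rx": 0, "ry": 0, "rz": 0, "jaw": 1}, {"x": 0, "y": 0, "z": 0.003, "rx": 0, "ry": 0, "rz": 0, "jaw": 1}, {"x": 0, "y": 0, "z": 0, "rx": 0, "ry": 0, "rz": 0, "jaw": 1}, {"x": 0, "y": 0, "z": 0, "rx": 0, "ry": 0, "rz": 0, "jaw": 1}])

```text
t: 7.0
position: [0.5693, 0.0781, 0.1451]
ee_rot: [-0.0, 0.706, 0.708, -0.0]
ft_force: [0.7, 0.1, -1.9]
finger_gap: 0.0232
grip_force: 29.6
```

```bash
python3 -c "
from h import *
go([.569,.077,.145],0)"
```

```text
t 7.0 pos [0.5693 0.0781 0.1451] gap 0.0232 ft [ 0.7  0.1 -1.9] q [ 0.01  0.59 -0.35  2.03  0.35  0.59 -0.58]
tool shift mm now [-1.1 -0.3  0.1] after turn [-1.1 -0.3  0.1] rotvec deg [-0.02  0.01  0.15]
```

>>> play_rows(series=[{"x": 0, "y": 0, "z": 0, "rx": 0, "ry": 0, "rz": 0, "jaw": -1}, {"x": 0, "y": 0, "z": 0, "rx": 0, "ry": 0, "rz": 0, "jaw": -1}, {"x": 0, "y": 0, "z": 0, "rx": 0, "ry": 0, "rz": 0, "jaw": -1}, {"x": 0, "y": 0, "z": 0, "rx": 0, "ry": 0, "rz": 0, "jaw": -1}, {"x": 0, "y": 0, "z": 0, "rx": 0, "ry": 0, "rz": 0, "jaw": -1}, {"x": 0, "y": 0, "z": 0, "rx": 0, "ry": 0, "rz": 0, "jaw": -1}, {"x": 0, "y": 0, "z": -0.02, "rx": 0, "ry": 0, "rz": 0, "jaw": -1}, {"x": 0, "y": 0, "z": -0.03, "rx": 0, "ry": 0, "rz": 0, "jaw": -1}, {"x": 0, "y": 0, "z": -0.02, "rx": 0, "ry": 0, "rz": 0, "jaw": -1}, {"x": 0, "y": 0, "z": 0, "rx": 0, "ry": 0, "rz": 0, "jaw": -1}])

```text
t: 7.83
position: [0.5712, 0.0789, 0.2191]
ee_rot: [0.002, 0.706, 0.708, 0.002]
ft_force: [0.6, 0.6, -0.6]
finger_gap: 0.0853
grip_force: 0.0
```

```bash
python3 -c "
from h import *
import cv2
go([.4269,-.1101,.14],46.1)
s=manip.capture('scene')
cv2.imwrite('pics/f1.png',cv2.resize(s[185:300,130:360,::-1],None,fx=3.4,fy=3.4,interpolation=cv2.INTER_CUBIC))"
```

```text
t 7.83 pos [0.5712 0.0789 0.2191] gap 0.0853 ft [ 0.6  0.6 -0.6] q [ 0.05  0.49 -0.41  1.96  0.28  0.74 -0.52]
tool shift mm now [-188.7 -145.2   78.1] after turn [ -27.1 -236.2   79.1] rotvec deg [  0.33   0.07 -45.95]
```

View pics/f1.png

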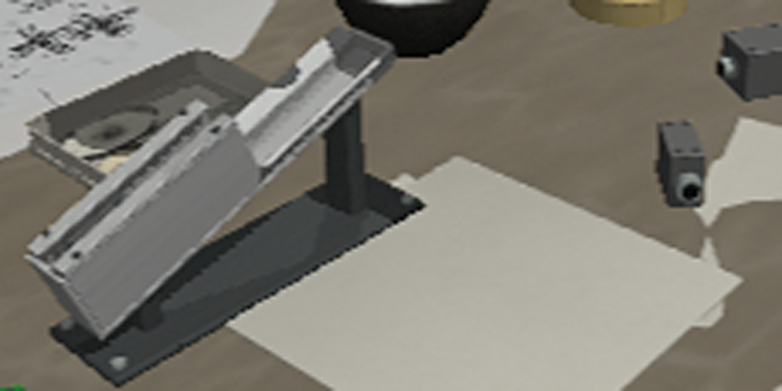

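Sensor A is gone from the chute, so it's inside the tube. Sensor B still at crop (683,165).

>>> play_rows(series=[{"x": -0.024, "y": -0.018, "z": 0, "rx": 0, "ry": 0, "rz": 0, "jaw": -1}, {"x": -0.024, "y": -0.018, "z": 0, "rx": 0, "ry": 0, "rz": 0, "jaw": -1}, {"x": -0.024, "y": -0.018, "z": 0, "rx": 0, "ry": 0, "rz": 0, "jaw": -1}, {"x": -0.024, "y": -0.018, "z": 0, "rx": 0, "ry": 0, "rz": 0, "jaw": -1}, {"x": -0.024, "y": -0.018, "z": 0, "rx": 0, "ry": 0, "rz": 0, "jaw": -1}, {"x": -0.024, "y": -0.018, "z": 0, "rx": 0, "ry": 0, "rz": 0, "jaw": -1}, {"x": -0.024, "y": -0.018, "z": 0, "rx": 0, "ry": 0, "rz": 0, "jaw": -1}, {"x": -0.021, "y": -0.018, "z": 0, "rx": 0, "ry": 0, "rz": 0, "jaw": -1}])

```text
t: 8.55
position: [0.4243, -0.1124, 0.2144]
ee_rot: [-0.001, 0.706, 0.708, -0.0]
ft_force: [-0.3, -0.3, -0.8]
finger_gap: 0.0855
grip_force: 0.0
```

>>> play_rows(series=[{"x": 0, "y": 0, "z": 0, "rx": 0, "ry": 0, "rz": -6.6, "jaw": -1}, {"x": 0, "y": 0, "z": 0, "rx": 0, "ry": 0, "rz": -6.6, "jaw": -1}, {"x": 0, "y": 0, "z": 0, "rx": 0, "ry": 0, "rz": -6.6, "jaw": -1}, {"x": 0, "y": 0, "z": 0, "rx": 0, "ry": 0, "rz": -6.6, "jaw": -1}, {"x": 0, "y": 0, "z": 0, "rx": 0, "ry": 0, "rz": -6.6, "jaw": -1}, {"x": 0, "y": 0, "z": 0, "rx": 0, "ry": 0, "rz": -6.6, "jaw": -1}, {"x": 0, "y": 0, "z": 0, "rx": 0, "ry": 0, "rz": -6.4, "jaw": -1}, {"x": 0, "y": 0, "z": 0, "rx": 0, "ry": 0, "rz": 0, "jaw": -1}])

```text
t: 9.22
position: [0.4254, -0.1112, 0.2144]
ee_rot: [-0.001, 0.371, 0.929, 0.0]
ft_force: [-0.3, -0.1, -0.1]
finger_gap: 0.0854
grip_force: 0.0
```

```bash
python3 -c "
from h import *
go([.4269,-.1101,.041],46.1)"
```

```text
t 9.22 pos [ 0.4254 -0.1112  0.2144] gap 0.0854 ft [-0.3 -0.1 -0.1] q [ 0.63  0.38 -0.65  2.24  0.4   0.63  0.49]
tool shift mm now [ -0.6   1.9 173.4] after turn [ -0.3   1.9 173.4] rotvec deg [-0.02 -0.1   0.33]
```

>>> play_rows(series=[{"x": 0, "y": 0.002, "z": 0.02, "rx": 0, "ry": 0, "rz": 0.3, "jaw": -1}, {"x": 0, "y": 0, "z": 0.03, "rx": 0, "ry": 0, "rz": 0, "jaw": -1}, {"x": 0, "y": 0, "z": 0.03, "rx": 0, "ry": 0, "rz": 0, "jaw": -1}, {"x": 0, "y": 0, "z": 0.03, "rx": 0, "ry": 0, "rz": 0, "jaw": -1}, {"x": 0, "y": 0, "z": 0.02, "rx": 0, "ry": 0, "rz": 0, "jaw": -1}, {"x": 0, "y": 0, "z": 0.02, "rx": 0, "ry": 0, "rz": 0, "jaw": -1}, {"x": 0, "y": 0, "z": 0.01, "rx": 0, "ry": 0, "rz": 0, "jaw": -1}, {"x": 0, "y": 0, "z": 0.01, "rx": 0, "ry": 0, "rz": 0, "jaw": -1}, {"x": 0, "y": 0, "z": 0, "rx": 0, "ry": 0, "rz": 0, "jaw": -1}])

```text
t: 9.97
position: [0.4266, -0.109, 0.0434]
ee_rot: [-0.002, 0.377, 0.926, -0.0]
ft_force: [0.8, 1.1, 0.4]
finger_gap: 0.085
grip_force: 0.0
```

```bash
python3 -c "
from h import *
go([.4269,-.1101,.043],46.1)"
```

```text
t 9.97 pos [ 0.4266 -0.109   0.0434] gap 0.085 ft [0.8 1.1 0.4] q [ 0.24  0.67 -0.17  2.38  0.85  0.14  0.06]
tool shift mm now [-1.  -0.5  0.4] after turn [-1.  -0.5  0.4] rotvec deg [-0.12 -0.14 -0.36]
```

>>> play_rows(series=[{"x": 0, "y": 0, "z": 0, "rx": 0, "ry": 0, "rz": 0, "jaw": 1}, {"x": 0, "y": 0, "z": 0, "rx": 0, "ry": 0, "rz": 0, "jaw": 1}, {"x": 0, "y": 0, "z": 0, "rx": 0, "ry": 0, "rz": 0, "jaw": 1}, {"x": 0, "y": 0, "z": 0, "rx": 0, "ry": 0, "rz": 0, "jaw": 1}, {"x": 0, "y": 0, "z": 0, "rx": 0, "ry": 0, "rz": 0, "jaw": 1}, {"x": 0, "y": 0, "z": 0, "rx": 0, "ry": 0, "rz": 0, "jaw": 1}, {"x": 0, "y": 0, "z": 0, "rx": 0, "ry": 0, "rz": 0, "jaw": 1}, {"x": 0, "y": 0, "z": 0, "rx": 0, "ry": 0, "rz": 0, "jaw": 1}], grip_force=30)

```text
t: 10.63
position: [0.4275, -0.11, 0.0458]
ee_rot: [0.001, 0.376, 0.927, 0.0]
ft_force: [-0.7, -0.8, 6.1]
finger_gap: 0.0232
grip_force: 31.4
```

```bash
python3 -c "
from h import *
go([.4269,-.1101,.043],46.1)"
```

```text
t 10.63 pos [ 0.4275 -0.11    0.0458] gap 0.0232 ft [-0.7 -0.8  6.1] q [ 0.25  0.67 -0.18  2.38  0.85  0.14  0.06]
tool shift mm now [ 0.3 -0.5  2.8] after turn [ 0.3 -0.5  2.8] rotvec deg [ 0.03  0.05 -0.3 ]
```

>>> play_rows(series=[{"x": 0, "y": 0, "z": -0.015, "rx": 0, "ry": 0, "rz": 0, "jaw": 1}, {"x": 0, "y": 0, "z": -0.025, "rx": 0, "ry": 0, "rz": 0, "jaw": 1}, {"x": 0, "y": 0, "z": -0.025, "rx": 0, "ry": 0, "rz": 0, "jaw": 1}, {"x": 0, "y": 0, "z": -0.025, "rx": 0, "ry": 0, "rz": 0, "jaw": 1}, {"x": 0, "y": 0, "z": -0.025, "rx": 0, "ry": 0, "rz": 0, "jaw": 1}, {"x": 0, "y": 0, "z": -0.025, "rx": 0, "ry": 0, "rz": 0, "jaw": 1}, {"x": 0, "y": 0, "z": -0.02, "rx": 0, "ry": 0, "rz": 0, "jaw": 1}])

```text
t: 11.22
position: [0.427, -0.1098, 0.2072]
ee_rot: [0.0, 0.376, 0.927, 0.0]
ft_force: [0.1, -0.2, -0.5]
finger_gap: 0.0232
grip_force: 30.7
```

>>> play_rows(series=[{"x": 0, "y": 0, "z": 0, "rx": 0, "ry": 0, "rz": 6.6, "jaw": 1}, {"x": 0, "y": 0, "z": 0, "rx": 0, "ry": 0, "rz": 6.6, "jaw": 1}, {"x": 0, "y": 0, "z": 0, "rx": 0, "ry": 0, "rz": 6.6, "jaw": 1}, {"x": 0, "y": 0, "z": 0, "rx": 0, "ry": 0, "rz": 6.6, "jaw": 1}, {"x": 0, "y": 0, "z": 0, "rx": 0, "ry": 0, "rz": 6.6, "jaw": 1}, {"x": 0, "y": 0, "z": 0, "rx": 0, "ry": 0, "rz": 6.6, "jaw": 1}, {"x": 0, "y": 0, "z": 0, "rx": 0, "ry": 0, "rz": 6.6, "jaw": 1}, {"x": 0, "y": 0, "z": 0, "rx": 0, "ry": 0, "rz": 0, "jaw": 1}])

```text
t: 11.88
position: [0.4271, -0.1097, 0.2056]
ee_rot: [0.0, 0.711, 0.703, -0.0]
ft_force: [-0.8, -0.2, -0.1]
finger_gap: 0.0235
grip_force: 30.7
```

```bash
python3 -c "
from h import *
go([.569,.077,.2],0)"
```

```text
t 11.88 pos [ 0.4271 -0.1097  0.2056] gap 0.0235 ft [-0.8 -0.2 -0.1] q [ 0.47  0.37 -0.45  2.26  0.3   0.57 -0.22]
tool shift mm now [188.4 139.8   5.5] after turn [186.7 141.9   5.6] rotvec deg [ 0.01  0.02 -0.66]
```

>>> play_rows(series=[{"x": 0, "y": 0, "z": 0, "rx": 0, "ry": 0, "rz": -0.6, "jaw": 1}, {"x": 0.0235, "y": 0.0178, "z": 0, "rx": 0, "ry": 0, "rz": 0, "jaw": 1}, {"x": 0.0235, "y": 0.0178, "z": 0, "rx": 0, "ry": 0, "rz": 0, "jaw": 1}, {"x": 0.0235, "y": 0.0178, "z": 0, "rx": 0, "ry": 0, "rz": 0, "jaw": 1}, {"x": 0.0235, "y": 0.0178, "z": 0, "rx": 0, "ry": 0, "rz": 0, "jaw": 1}, {"x": 0.0235, "y": 0.0178, "z": 0, "rx": 0, "ry": 0, "rz": 0, "jaw": 1}, {"x": 0.0235, "y": 0.0178, "z": 0, "rx": 0, "ry": 0, "rz": 0, "jaw": 1}, {"x": 0.0235, "y": 0.0178, "z": 0, "rx": 0, "ry": 0, "rz": 0, "jaw": 1}, {"x": 0.0235, "y": 0.0178, "z": 0, "rx": 0, "ry": 0, "rz": 0, "jaw": 1}, {"x": 0, "y": 0, "z": 0, "rx": 0, "ry": 0, "rz": 0, "jaw": 1}])

```text
t: 12.72
position: [0.5719, 0.0847, 0.2056]
ee_rot: [-0.0, 0.702, 0.712, 0.003]
ft_force: [0.7, 0.1, -0.2]
finger_gap: 0.0232
grip_force: 30.7
```

>>> play_rows(series=[{"x": 0, "y": 0, "z": 0.015, "rx": 0, "ry": 0, "rz": 0, "jaw": 1}, {"x": 0, "y": 0, "z": 0.015, "rx": 0, "ry": 0, "rz": 0, "jaw": 1}, {"x": 0, "y": 0, "z": 0.01, "rx": 0, "ry": 0, "rz": 0, "jaw": 1}, {"x": 0, "y": 0, "z": 0, "rx": 0, "ry": 0, "rz": 0, "jaw": 1}, {"x": 0, "y": 0, "z": 0, "rx": 0, "ry": 0, "rz": 0, "jaw": 1}])

```text
t: 13.13
position: [0.5685, 0.0787, 0.1649]
ee_rot: [-0.0, 0.705, 0.709, -0.0]
ft_force: [-0.3, 0.0, -1.0]
finger_gap: 0.0232
grip_force: 30.7
```

```bash
python3 -c "
from h import *
go([.569,.077,.147],0)"
```

```text
t 13.13 pos [0.5685 0.0787 0.1649] gap 0.0232 ft [-0.3  0.  -1. ] q [ 0.04  0.56 -0.4   2.01  0.35  0.64 -0.59]
tool shift mm now [-1.7  0.5 17.9] after turn [-1.7  0.5 17.9] rotvec deg [-0.08  0.    0.34]
```

>>> play_rows(series=[{"x": -0.0015, "y": 0.0005, "z": 0.008, "rx": 0, "ry": 0, "rz": 0.3, "jaw": 1}, {"x": 0, "y": 0, "z": 0.006, "rx": 0, "ry": 0, "rz": 0, "jaw": 1}, {"x": 0, "y": 0, "z": 0.003, "rx": 0, "ry": 0, "rz": 0, "jaw": 1}, {"x": 0, "y": 0, "z": 0, "rx": 0, "ry": 0, "rz": 0, "jaw": 1}, {"x": 0, "y": 0, "z": 0, "rx": 0, "ry": 0, "rz": 0, "jaw": 1}])

```text
t: 13.55
position: [0.5693, 0.0775, 0.1482]
ee_rot: [-0.0, 0.707, 0.707, -0.0]
ft_force: [-0.2, 0.3, -0.7]
finger_gap: 0.0233
grip_force: 30.7
```

```bash
python3 -c "
from h import *
go([.569,.077,.147],0)"
```

```text
t 13.55 pos [0.5693 0.0775 0.1482] gap 0.0233 ft [-0.2  0.3 -0.7] q [ 0.03  0.58 -0.38  2.02  0.37  0.6  -0.61]
tool shift mm now [-0.5 -0.3  1.2] after turn [-0.5 -0.3  1.2] rotvec deg [-0.02  0.   -0.03]
```

Well placed; release, lift and move aside.

>>> play_rows(series=[{"x": 0, "y": 0, "z": 0, "rx": 0, "ry": 0, "rz": 0, "jaw": -1}, {"x": 0, "y": 0, "z": 0, "rx": 0, "ry": 0, "rz": 0, "jaw": -1}, {"x": 0, "y": 0, "z": 0, "rx": 0, "ry": 0, "rz": 0, "jaw": -1}, {"x": 0, "y": 0, "z": 0, "rx": 0, "ry": 0, "rz": 0, "jaw": -1}, {"x": 0, "y": 0, "z": 0, "rx": 0, "ry": 0, "rz": 0, "jaw": -1}, {"x": 0, "y": 0, "z": 0, "rx": 0, "ry": 0, "rz": 0, "jaw": -1}, {"x": 0, "y": 0, "z": -0.02, "rx": 0, "ry": 0, "rz": 0, "jaw": -1}, {"x": 0, "y": 0, "z": -0.03, "rx": 0, "ry": 0, "rz": 0, "jaw": -1}, {"x": 0, "y": 0, "z": -0.03, "rx": 0, "ry": 0, "rz": 0, "jaw": -1}, {"x": 0, "y": 0, "z": -0.02, "rx": 0, "ry": 0, "rz": 0, "jaw": -1}])

```text
t: 14.38
position: [0.5698, 0.0778, 0.2507]
ee_rot: [0.0, 0.707, 0.707, 0.001]
ft_force: [0.4, -0.3, -0.8]
finger_gap: 0.0857
grip_force: 0.0
```

>>> play_rows(series=[{"x": -0.03, "y": 0, "z": 0, "rx": 0, "ry": 0, "rz": 0, "jaw": -1}, {"x": -0.03, "y": 0, "z": 0, "rx": 0, "ry": 0, "rz": 0, "jaw": -1}, {"x": -0.03, "y": 0, "z": 0, "rx": 0, "ry": 0, "rz": 0, "jaw": -1}, {"x": -0.03, "y": 0, "z": 0, "rx": 0, "ry": 0, "rz": 0, "jaw": -1}, {"x": -0.03, "y": 0, "z": 0, "rx": 0, "ry": 0, "rz": 0, "jaw": -1}, {"x": -0.03, "y": 0, "z": 0, "rx": 0, "ry": 0, "rz": 0, "jaw": -1}, {"x": -0.03, "y": 0, "z": 0, "rx": 0, "ry": 0, "rz": 0, "jaw": -1}, {"x": 0, "y": 0, "z": 0, "rx": 0, "ry": 0, "rz": 0, "jaw": -1}, {"x": 0, "y": 0, "z": 0, "rx": 0, "ry": 0, "rz": 0, "jaw": -1}])

```text
t: 15.13
position: [0.5689, -0.1347, 0.248]
ee_rot: [-0.0, 0.709, 0.705, -0.0]
ft_force: [-0.5, 0.8, 0.2]
finger_gap: 0.0854
grip_force: 0.0
```

```bash
python3 -c "
from h import *
import cv2
s=manip.capture('scene');t=manip.capture('top')
a=cv2.resize(s[190:290,130:260,::-1],None,fx=3,fy=3,interpolation=cv2.INTER_CUBIC)
b=cv2.resize(t[165:215,160:290,::-1],None,fx=6,fy=6,interpolation=cv2.INTER_CUBIC)
a=cv2.copyMakeBorder(a,0,0,0,780-a.shape[1],0);cv2.imwrite('pics/g1.png',cv2.vconcat([a,b]))"
```

```text
(no output)
```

View pics/g1.png

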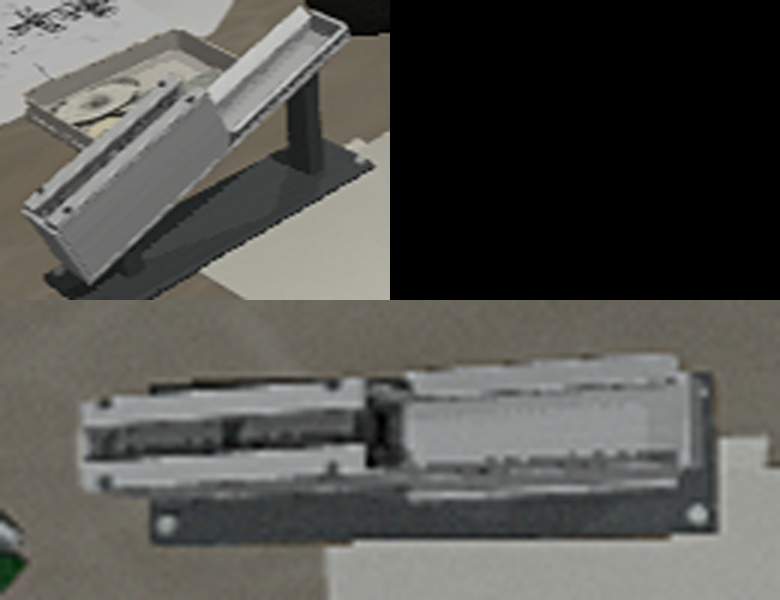

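The slot shows two blocks in line, at crop (170,435) and (297,428), and the chute is empty. Handing in.

```bash
python3 -c "
from station import manip
print(manip.finish_job())"
```

```text
the job is handed in; nothing more can be done
None
```

Both narrow sensors went into the covered tube lens-first, and the last picture shows them one behind the other with the chute empty. The wide sensor was not touched, and the job was handed in at about 15 s; the hand-in gave no verdict.

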